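# Change the data logger under the cell bars

## Task

Change the data logger in the white cell-bar carrier: first set both cell bars aside, flat in the grey tray, then take the used orange logger out from under them and put it in the ring on the white reader, then put the fresh blue logger from the charging pad into the ring of the carrier, and finally lay each bar back in the carrier slot it came from. Keep the bars level with their cups up all the time, and do not disturb the amber jar or the red pot.

Things in the scene. Friction and masses are not known exactly. Their poses are not given: they have to be found in the camera images.
- bar_yellow: cell bar: wood strip 180 x 16 x 10 mm (length along its x) with a row of ten yellow cups (ends painted alike), 12 mm wide, 11 mm high, along its top; 21 mm high in all, 80 g. Origin: centre of the underside, z up. Starts in one of the carrier's two slots, along the carrier's x, above the orange logger. Grip the strip across its 16 mm width at mid-length.
- bar_green: cell bar: wood strip 180 x 16 x 10 mm (length along its x) with a row of ten green cups (ends painted alike), 12 mm wide, 11 mm high, along its top; 21 mm high in all, 80 g. Origin: centre of the underside, z up. Starts in one of the carrier's two slots, along the carrier's x, above the orange logger. Grip the strip across its 16 mm width at mid-length.
- logger_orange: Orange round data logger puck, 52 mm across, 28 mm high, about 90 g, white spot on top. Origin: centre of its underside, z up. The used one. It starts in the carrier's ring under the two bars, seen between them; it is wider than the 40 mm gap between them. Goes to the ring of the reader.
- logger_blue: Blue round data logger puck, 52 mm across, 28 mm high, about 90 g, white spot on top. Origin: centre of its underside, z up. The fresh one. It starts standing on the black charging pad, 10 mm above the table. Goes to the ring of the carrier.
- carrier: white carrier, fixed, 170 (x) x 130 (y) mm, base 6 mm thick. Origin: centre of underside. Ring on the plate about the origin: black rim 3 mm high, 70 mm inside. End walls 14 mm thick at x = +/-76, each with two notches 28 wide at y = +/-28; notch floors 50 mm, wall tops 59 mm above the table. In these slots the bars rest along x, underside at 50 mm, centred within 3 mm.
- tray: shallow grey plastic tray, fixed, 250 (x) x 180 (y) mm, 15 mm high with 5 mm walls, floor about 5 mm above the table. Origin: centre of its underside; z up. There is room for both bars side by side along its x, for instance at y = +/-32 mm.
- reader: white reader with a red lamp and a little green screen, fixed block 120 (x) x 100 (y) x 22 mm. Origin: centre of its underside; z up. Its top, 22 mm above the table, carries a ring around the origin axis: black rim 3 mm high, 70 mm inside width, grey spot in the middle.
- charger: black charging pad, fixed, 90 x 90 x 10 mm, on which the blue logger starts. Origin: centre of its underside; z up.
- jar: amber glass jar with white lid, 60 mm across, 75 mm high, stands beyond the charging pad. Bystander: leave it. Origin: centre of its underside.
- pot: small open red plastic pot, 60 mm across the rim, 50 mm high, stands beyond the reader. Bystander: leave it. Origin: centre of its underside.
Not all that is in view belongs to the job. Of the things like the logger_orange, leave any that is green or purple; of the rest the larger one is meant.

How it is judged:
On the way, in this order (a step that is already met when the one before it is completed fails the run):
1. both bars lie flat in the tray, let go (x of bar_yellow in the frame of tray between -0.06 and 0.06 m and y of bar_yellow in the frame of tray between -0.085 and 0.085 m and z of each of bar_yellow, bar_green in the frame of tray below 0.009 m and angle between each of bar_yellow, bar_green's own z axis and vertical below 0.12 rad and x of bar_green in the frame of tray between -0.06 and 0.06 m and y of bar_green in the frame of tray between -0.085 and 0.085 m and contact force between each of bar_yellow, bar_green and the fingers below 0.05 N), for 0.2 s.
2. the orange logger stands in the reader's ring, let go, the bars still in the tray (horizontal distance between logger_orange and reader below 0.013 m and z of logger_orange in the frame of reader between 0.018 and 0.026 m and angle between each of logger_orange, bar_yellow, bar_green's own z axis and vertical below 0.12 rad and x of bar_yellow in the frame of tray between -0.06 and 0.06 m and y of bar_yellow in the frame of tray between -0.085 and 0.085 m and z of each of bar_yellow, bar_green in the frame of tray below 0.009 m and x of bar_green in the frame of tray between -0.06 and 0.06 m and y of bar_green in the frame of tray between -0.085 and 0.085 m and contact force between logger_orange and the fingers below 0.05 N), for 0.2 s.
3. the blue logger stands in the carrier's ring, let go, the bars still in the tray (horizontal distance between logger_blue and carrier below 0.013 m and z of logger_blue in the frame of carrier between 0.002 and 0.01 m and angle between each of logger_blue, bar_yellow, bar_green's own z axis and vertical below 0.12 rad and x of bar_yellow in the frame of tray between -0.06 and 0.06 m and y of bar_yellow in the frame of tray between -0.085 and 0.085 m and z of each of bar_yellow, bar_green in the frame of tray below 0.009 m and x of bar_green in the frame of tray between -0.06 and 0.06 m and y of bar_green in the frame of tray between -0.085 and 0.085 m and contact force between logger_blue and the fingers below 0.05 N), for 0.2 s.
At the end, for the whole second after the job is handed in: Each bar is within 20 mm of its start, along the carrier within 0.12 rad, level within 0.1 rad; orange logger upright in the reader's ring, blue in the carrier's ring, each within 13 mm of centre and 4 mm of the floor height; all released and at rest (distance of each of bar_yellow, bar_green from where it was at the start of the episode below 0.02 m and angle between the x axis of each of bar_yellow, bar_green and the x axis of carrier, either way round below 0.12 rad and angle between each of bar_yellow, bar_green's own z axis and vertical below 0.1 rad and horizontal distance between logger_orange and reader below 0.013 m and z of logger_orange in the frame of reader between 0.018 and 0.026 m and angle between each of logger_orange, logger_blue's own z axis and vertical below 0.12 rad and horizontal distance between logger_blue and carrier below 0.013 m and z of logger_blue in the frame of carrier between 0.002 and 0.01 m and linear speed of each of bar_yellow, bar_green, logger_orange, logger_blue below 0.02 m/s and angular speed of each of bar_yellow, bar_green, logger_orange, logger_blue below 0.2 rad/s); the robot touches nothing.
It fails at once if a bar is tipped more than 0.7 rad (angle between any of bar_yellow, bar_green's own z axis and vertical above 0.7 rad).
It fails at once if the jar or the pot is pushed more than 30 mm or tipped over (distance of any of jar, pot from where it was at the start of the episode above 0.03 m or angle between any of jar, pot's own z axis and vertical above 0.5 rad).
It also fails if it takes over 136 s, if anything falls off the work surface, if the arm or the gripper's body presses on something with over 40 N, if the wrist force passes 120 N, or if a joint passes its speed limit or range.

## Robot

A 6-joint arm with a two-finger parallel gripper is mounted at the origin on the work surface. World frame = base frame: x ahead of the robot, y to its left, z up, the work surface at z = 0. Lengths are in m, angles in rad, forces in N, time in s.
With the tool pointing down it reaches from about 0.425 to 0.925 m from the base axis. Payload 12.5 kg.
Tool frame: the origin (TCP) lies at the very end of the fingers, on their centre line; the grasp point (between the pads) lies 19 mm behind it; z points along the fingers, y is the direction in which the jaws open and shut (so a half turn about z gives the same grasp; the last joint's range is limited). The gripper opens to 85 mm and grips with 20 to 120 N. Pads are 22 mm wide; open, the fingers measure 114 mm over their backs; the gripper's body (76 mm by 85 mm) begins 54 mm behind the grasp point. The pads swing forward as they close: fully open they stand 13 mm farther back than shut.
Start: joints at [-1.397, 0.491, 1.559, -0, 1.092, -0.106], TCP at [0.173, -0.601, 0.231] pointing down, gripper open.
Joint ranges: [-3.1, 3.1], [-0.84, 2.19], [0.05, 2.79], [-1.13, 4.28], [0.06, 2.93], [-2.69, 2.69]. Speed limits (rad/s): [2.22, 2.22, 2.79, 3.14, 3.14, 3.14].

## Interface

Orientations are given as a unit quaternion [x, y, z, w].
In Python, from rig import env gives the robot as it stands. The module is installed in compiled form; this text tells all that it offers.
- The arm moves only by the tool carry_out, never from a script. Its arguments are lists of equal length, an entry for each row: "translation": the shift along the tool's x, y, z normalised to -1 to 1, where 1 is 0.15 m, a list of three; "twist": the turn about the tool's z normalised to -1 to 1, where 1 is 180 degrees. In form: {"translation": [[dx, dy, dz], ...], "twist": [twist, ...]}. A call has 1 to 8 rows; each row is the pose to reach, as a shift and turn from the pose commanded when the call began, along the tool's axes at that moment, turning the shorter way round; what a row does not reach only later rows make up. A row lasts 1/12 s, in which the tool goes at most 41.7 mm and 7.16 degrees, less where a joint would pass 70% of its speed; a pose out of reach is approached as far as the arm can. A call with a number of a shift or a turn outside -1 to 1 is refused whole. A call with a gripper value outside its range is refused whole. "claw" is the opening, from -1 (shut) to 1 (fully open), so that 0 is half open, set as the call begins (left out, the last holds). The fingers move at their own pace and stop on an object; the grip force is fixed at half the most. Time passes only in rows, so rows that repeat a pose let the fingers close. It gives the time, the measured TCP pose, the force and the opening at its end, in the units of the state.
- env.sense(): the state, without advancing time (a new reading comes with each control period).
- env.read_camera(name): name is "side" or "top"; returns the picture (420x560x3 uint8, red, green, blue); there is no depth.
- env.calibration(name): a dict with "intrinsics" (3x3 intrinsics, pixels), "rvec" (rotation vector, rad) and "tvec" (3), from world to camera coordinates, as OpenCV has them. Camera axes: x right, y down, z forward; pixel columns grow to the right and rows downward; lengths in m; the calibration is good to about 2 mm. A picture is of the moment at which its call begins. calibration takes no time and is no camera call.
- env.finish_job(): hands the job in, once; it reports no verdict.
The state is a dict: "time": time; "joint_pos": joint angles; "joint_vel": joint speeds; "effort": joint torques, N m; "tcp_pos": TCP position; "tcp_rot": TCP orientation; "ft_force": force on the tool from outside, world axes, zero at the start; "moment": the same for the moment, N m; "opening": finger opening in m.
Only numpy, scipy, OpenCV 4.12 (cv2) and the standard library are available. Lean on these libraries where they do the work, as an engineer would, in place of code of your own. Each camera call takes 0.05 s, during which the arm holds its last target. There are 200 camera calls.

## Working session

There is one attempt and no reset: what is moved stays moved. The work goes in short steps, Python scripts to look and compute and a tool call to move; the robot and the scene stay as the last step left them, time stands still between calls to the robot, and variables do not carry over. Pictures are saved under pics/ and viewed, about 12 in all and at most 16, crops included, and the job is handed in when it is done.

Besides the shell and the picture viewer there is one more tool, called as name(argument=value, ...) on one line, values as JSON. carry_out: Moves the arm, as the interface text tells. Its arguments: {"type":"object","properties":{"translation":{"type":"array"},"twist":{"type":"array"},"claw":{"type":"number"}},"required":["translation","twist"]}

```bash
mkdir -p pics && cat > h.py <<'E'
import numpy as np, cv2
from rig import env
def cam(n):
    c=env.calibration(n); return np.array(c["intrinsics"],float),np.array(c["rvec"],float).reshape(3),np.array(c["tvec"],float).reshape(3)
def ray(n,px,z):
    K,r,t=cam(n); R=cv2.Rodrigues(r)[0]; o=-R.T@t
    d=R.T@np.linalg.solve(K,[px[0],px[1],1.]); return o+d*(z-o[2])/d[2]
def proj(n,p):
    K,r,t=cam(n); return cv2.projectPoints(np.array(p,float).reshape(-1,1,3),r,t,K,None)[0].reshape(-1,2)
def shot(n,f):
    im=env.read_camera(n); cv2.imwrite('pics/'+f+'.png',im[:,:,::-1]); return im
E
python3 - <<'E'
from h import *
for n in("top","side"):
    shot(n,n+"0"); K,r,t=cam(n); R=cv2.Rodrigues(r)[0]; print(n,K.tolist(),-R.T@t,R[2])
print(env.sense())
E
```

```text
top [[380.14707779799846, 0.0, 279.1263247951651], [0.0, 380.14707779799846, 212.65301295506364], [0.0, 0.0, 1.0]] [0.47984616 0.0189879  0.97529532] [ 0.06416538 -0.03326174 -0.99738481]
side [[505.1081444726189, 0.0, 289.1289363150822], [0.0, 505.1081444726189, 204.80792721169072], [0.0, 0.0, 1.0]] [-0.07273008  0.58644256  0.79667471] [ 0.55152403 -0.51689896 -0.65470353]
{'time': 0.1, 'joint_pos': array([-1.39659947e+00,  4.91487991e-01,  1.55941237e+00, -2.73957953e-05,
        1.09168958e+00, -1.05603423e-01]), 'joint_vel': array([ 0.00216263, -0.00071085, -0.00110839,  0.00131831,  0.00161109,
        0.00187423]), 'effort': array([ 1.83228010e-03, -6.19449377e+01, -2.62025213e+01, -8.60997511e-05,
        2.95345373e-03,  2.91135521e-06]), 'tcp_pos': array([ 0.17257982, -0.60048402,  0.23078497]), 'tcp_rot': array([ 9.90228922e-01,  1.39450471e-01, -2.92437869e-05, -4.97933284e-04]), 'ft_force': array([-0.46281931, -0.56098901,  0.49884289]), 'moment': array([-0.01221159, -0.01194319,  0.03241551]), 'opening': 0.08540418012462987}
```

View pics/top0.png

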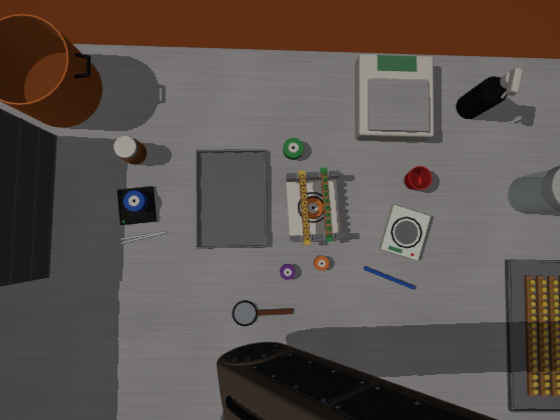

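View pics/side0.png

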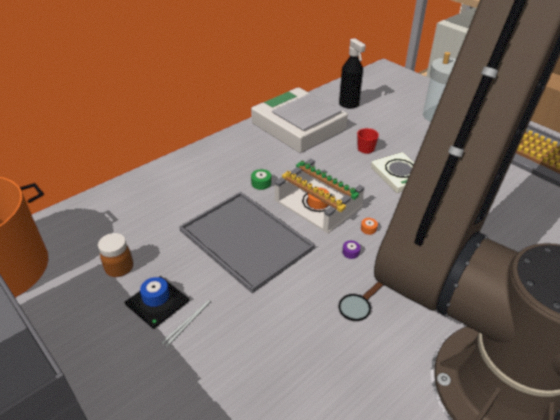

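The top view shows the carrier at about (313,208), with the yellow bar at (305,208) and the green bar at (326,205). The tray is at (233,199), the reader ring at (406,232), the blue logger at (134,201), the jar at (128,150) and the pot at (418,178).

These could be taken for the orange logger:
- Orange between the bars (313,208): this is the one wanted, since it is the larger orange one and sits under the bars.
- Small orange (321,263): decoy.
- Green (293,148): leave.
- Purple (288,272): leave.

```bash
cat > m.py <<'E'
from h import *
def comps(mask,amin=15):
    n,l,s,c=cv2.connectedComponentsWithStats(mask.astype(np.uint8)); return [(s[i,4],c[i].round(1),l==i) for i in range(1,n) if s[i,4]>=amin]
def hsv(im): return cv2.cvtColor(im,cv2.COLOR_RGB2HSV)
def hm(im,h0,h1,s=120,v=60):
    a=hsv(im); return (a[...,0]>=h0)&(a[...,0]<=h1)&(a[...,1]>=s)&(a[...,2]>=v)
def roi(m,x0,x1,y0,y1):
    o=np.zeros_like(m); o[y0:y1,x0:x1]=m[y0:y1,x0:x1]; return o
def axis(n,mask,z):
    ys,xs=np.nonzero(mask); r=cv2.minAreaRect(np.stack([xs,ys],1).astype(np.float32))
    b=cv2.boxPoints(r); P=np.array([ray(n,p,z)[:2] for p in b]); e=[P[1]-P[0],P[2]-P[1]]; e.sort(key=np.linalg.norm)
    return P.mean(0).round(4),[round(float(np.linalg.norm(v)),4) for v in e],round(float(np.degrees(np.arctan2(e[1][1],e[1][0]))),1)
E
python3 - <<'E'
from m import *
im=cv2.imread('pics/top0.png')[:,:,::-1].copy()
print('axes: x dir px',proj('top',[[.5,0,0],[.6,0,0],[.5,.1,0]]).round(1).tolist())
for nm,h,s,z in(('yellow',(20,32),110,.068),('green',(45,80),110,.068),('orange',(5,16),150,.034),('blue',(105,125),130,.038)):
    m=hm(im,*h,s)
    m=roi(m,100,450,120,300)
    for a,c,k in comps(m,12): print(nm,a,c,axis('top',k,z))
a=hsv(im)
for nm,b in(('tray',(190,280,140,260)),('reader',(370,440,195,270)),('charger',(110,165,180,230))):
    g=a[...,2]
    m={'tray':(g<85),'reader':(g>150),'charger':(g<60)}[nm]; z={'tray':.015,'reader':.022,'charger':.01}[nm]
    k=max(comps(roi(m,*b)),key=lambda q:q[0]); print(nm,k[0],k[1],axis('top',k[2],z))
crop=np.hstack([cv2.resize(im[155:265,265:365],None,fx=4,fy=4,interpolation=cv2.INTER_CUBIC),cv2.resize(im[190:300,350:450],None,fx=4,fy=4,interpolation=cv2.INTER_CUBIC)])
cv2.imwrite('pics/crop0.png',crop[:,:,::-1])
E
```

```text
axes: x dir px [[273.6, 229.1], [274.2, 190.4], [234.5, 228.5]]
yellow 38 [301.7 173.7] (array([ 0.6326, -0.0651]), [0.0145, 0.0146], 0.7)
yellow 20 [302.8 182.2] (array([ 0.6132, -0.0677]), [0.0097, 0.0097], -179.4)
yellow 21 [303.1 189.1] (array([ 0.5963, -0.0679]), [0.0097, 0.0097], -179.4)
yellow 20 [303.8 196.2] (array([ 0.5794, -0.0705]), [0.0097, 0.0097], -179.4)
yellow 17 [303.9 203.2] (array([ 0.5625, -0.0707]), [0.0096, 0.0096], -179.4)
yellow 19 [304.8 210.2] (array([ 0.5457, -0.0733]), [0.0096, 0.0096], -89.0)
yellow 16 [305.4 217.5] (array([ 0.5277, -0.0747]), [0.0072, 0.012], -89.0)
yellow 17 [305.9 224.4] (array([ 0.5109, -0.0761]), [0.0072, 0.0096], -89.1)
yellow 14 [306.1 231.5] (array([ 0.4942, -0.0762]), [0.0072, 0.0096], -89.1)
yellow 45 [306.8 240.9] (array([ 0.4727, -0.0789]), [0.0144, 0.0167], -179.4)
green 216 [292.7 147.9] (array([ 0.6969, -0.0413]), [0.0462, 0.0467], -179.4)
green 36 [323.6 170.6] (array([ 0.641 , -0.1172]), [0.0122, 0.0147], -179.6)
green 17 [324.6 179.2] (array([ 0.6216, -0.121 ]), [0.0097, 0.0097], 0.4)
green 14 [325.1 186.4] (array([ 0.6
[... 491 characters left out ...]
], -179.6)
green 39 [328.9 237.5] (array([ 0.4819, -0.1316]), [0.0143, 0.0144], -89.1)
orange 13 [126.7 159.4] (array([0.6655, 0.3668]), [0.0025, 0.0171], -88.7)
orange 190 [315.  207.3] (array([ 0.5554, -0.0998]), [0.0451, 0.0495], -171.4)
orange 115 [320.9 262.6] (array([ 0.4182, -0.1184]), [0.0333, 0.0349], -134.1)
blue 255 [133.6 200.4] (array([0.5641, 0.3442]), [0.051, 0.0511], -122.7)
blue 183 [389.1 277.5] (array([ 0.3845, -0.2863]), [0.0082, 0.1343], -110.9)
tray 6996 [233.6 197.7] (array([0.5765, 0.1026]), [0.1905, 0.2523], -179.1)
reader 807 [405.3 230.4] (array([ 0.4976, -0.3336]), [0.0962, 0.1178], -16.5)
charger 973 [137.7 206.7] (array([0.5549, 0.346 ]), [0.092, 0.0935], -83.8)
```

View pics/crop0.png

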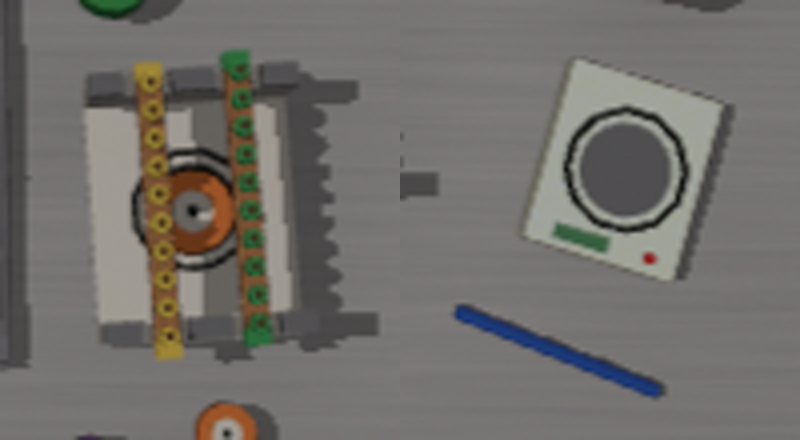

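The crop confirms the choice: the larger orange puck with a white spot sits in the ring between the bars at about (313,208). The reader ring centre is at about (406.5,232).

```bash
cat > go.py <<'E'
# usage: go.py x y z yawdeg [x y z yaw ...] : shifts in carry_out units from the present pose, per leg, in tool axes of the leg's start
import sys; from h import *
from scipy.spatial.transform import Rotation as R
s=env.sense(); r=R.from_quat(s['tcp_rot']); p=s['tcp_pos']; a=list(map(float,sys.argv[1:]))
print('t',round(s['time'],2),'tcp',p.round(4),'yaw',np.degrees(np.arctan2(*r.as_matrix()[[1,0],0])).round(2),'open',round(s['opening'],4),'F',s['ft_force'].round(1))
for i in range(0,len(a),4):
    g=np.array(a[i:i+3]); y=np.radians(a[i+3]); r2=R.from_matrix([[np.cos(y),np.sin(y),0],[np.sin(y),-np.cos(y),0],[0,0,-1]])
    d=r.inv().apply(g-p)/.15; tw=(r.inv()*r2).as_rotvec()[2]/np.pi
    print('->',g,a[i+3],'shift',d.round(4),'twist',tw.round(4)); r,p=r2,g
E
python3 - <<'E'
from m import *
print('ring',ray('top',(406.4,231.9),.025),'orange',ray('top',(312.6,207.4),.034),'pot',ray('top',(418,178),.05),'jar',ray('top',(124,147),.075))
E
python3 go.py .5535 -.072 .2 5 .5535 -.072 .052 5
```

```text
ring [ 0.49776398 -0.33523269  0.025     ] orange [ 0.5549519  -0.09567284  0.034     ] pot [ 0.63161308 -0.35598635  0.05      ] jar [0.68718839 0.35869663 0.075     ]
t 0.1 tcp [ 0.1726 -0.6005  0.2308] yaw 16.03 open 0.0854 F [-0.5 -0.6  0.5]
-> [ 0.5535 -0.072   0.2   ] 5.0 shift [ 3.4137 -2.6847  0.2082] twist 0.0613
-> [ 0.5535 -0.072   0.052 ] 5.0 shift [0.     0.     0.9867] twist 0.0
```

carry_out(translation=[[0.85,-0.67,0.05],[0.85,-0.67,0.05],[0.85,-0.67,0.05],[0.85,-0.67,0.05],[0.85,-0.67,0.05]], twist=[0,0,0,0,0], claw=-0.1)

```text
time: 0.52
tcp_pos: [0.2699, -0.464, 0.2235]
tcp_rot: [0.99, 0.141, 0.0, -0.001]
ft_force: [0.9, 0.1, 0.5]
opening: 0.0388
```

carry_out(translation=[[0.85,-0.67,0.05],[0.85,-0.67,0.05],[0.85,-0.67,0.05],[0.85,-0.67,0.05],[0.85,-0.67,0.05]], twist=[0,0,0,0,0])

```text
time: 0.93
tcp_pos: [0.3644, -0.3327, 0.216]
tcp_rot: [0.99, 0.141, -0.0, -0.001]
ft_force: [0.4, -0.3, 0.5]
opening: 0.0384
```

carry_out(translation=[[0.85,-0.67,0.05],[0.85,-0.67,0.05],[0.85,-0.67,0.05],[0.85,-0.67,0.05],[0.85,-0.67,0.05]], twist=[0,0,0,0,0])

```text
time: 1.35
tcp_pos: [0.4593, -0.2013, 0.2085]
tcp_rot: [0.99, 0.141, 0.0, -0.0]
ft_force: [-0.4, 0.5, -0.5]
opening: 0.0385
```

carry_out(translation=[[0.86,-0.67,0.05],[0.86,-0.67,0.05],[0.86,-0.67,0.05],[0.86,-0.67,0.05],[0.86,-0.67,0.05],[0.86,-0.67,0.05],[0.86,-0.67,0.05]], twist=[0.0613,0.0613,0.0613,0.0613,0.0613,0.0613,0.0613])

```text
time: 1.93
tcp_pos: [0.5529, -0.0735, 0.2009]
tcp_rot: [0.999, 0.044, -0.0, 0.0]
ft_force: [-0.6, -1.1, 0.5]
opening: 0.0385
```

```bash
python3 go.py .5535 -.072 .10 5 && python3 - <<'E'
from h import *
im=shot('side','s1'); cv2.imwrite('pics/s1c.png',cv2.resize(im[90:270,230:430],None,fx=3,fy=3)[:,:,::-1])
E
```

```text
t 1.93 tcp [ 0.5529 -0.0735  0.2009] yaw 5.03 open 0.0385 F [-0.6 -1.1  0.5]
-> [ 0.5535 -0.072   0.1   ] 5.0 shift [ 0.0058 -0.0099  0.6728] twist 0.0002
```

View pics/s1c.png

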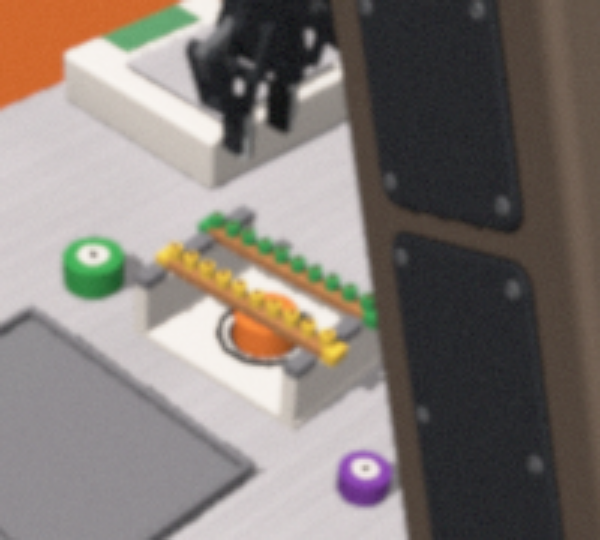

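The side crop shows the gripper above, with the yellow bar running from (287,175) to (342,207) and the green bar behind it. I'll cross-check the yellow bar from both views.

```bash
python3 - <<'E'
from m import *
im=cv2.imread('pics/s1.png')[:,:,::-1].copy()
for nm,h in(('y',(20,32)),('g',(45,80))):
    m=roi(hm(im,*h,110),280,365,155,215); print(nm,m.sum(),axis('side',m,.066))
E
python3 go.py .5535 -.072 .10 5
```

```text
y 338 (array([ 0.5571, -0.0886]), [0.086, 0.1944], -178.0)
g 142 (array([ 0.5558, -0.1199]), [0.0285, 0.1791], -176.7)
t 1.98 tcp [ 0.5527 -0.0741  0.2011] yaw 4.97 open 0.0383 F [ 0.2 -0.6 -0.2]
-> [ 0.5535 -0.072   0.1   ] 5.0 shift [ 0.007  -0.0134  0.6743] twist -0.0002
```

carry_out(translation=[[0.006,-0.012,0.67],[0.006,-0.012,0.67],[0.006,-0.012,0.67],[0.006,-0.012,0.67],[0.006,-0.012,0.67]], twist=[0,0,0,0,0])

```text
time: 2.4
tcp_pos: [0.5535, -0.0725, 0.1008]
tcp_rot: [0.999, 0.043, -0.001, -0.0]
ft_force: [0.9, -0.2, 0.7]
opening: 0.0381
```

```bash
python3 go.py .5535 -.072 .052 5 && python3 - <<'E'
from h import *
a=shot('top','t2'); b=shot('side','s2')
c=np.hstack([cv2.resize(a[150:260,250:360],(400,400)),cv2.resize(b[130:240,260:370],(400,400))])
cv2.imwrite('pics/c2.png',c[:,:,::-1])
E
```

```text
t 2.4 tcp [ 0.5535 -0.0725  0.1008] yaw 4.9 open 0.0381 F [ 0.9 -0.2  0.7]
-> [ 0.5535 -0.072   0.052 ] 5.0 shift [ 0.0004 -0.0033  0.3256] twist -0.0006
```

View pics/c2.png

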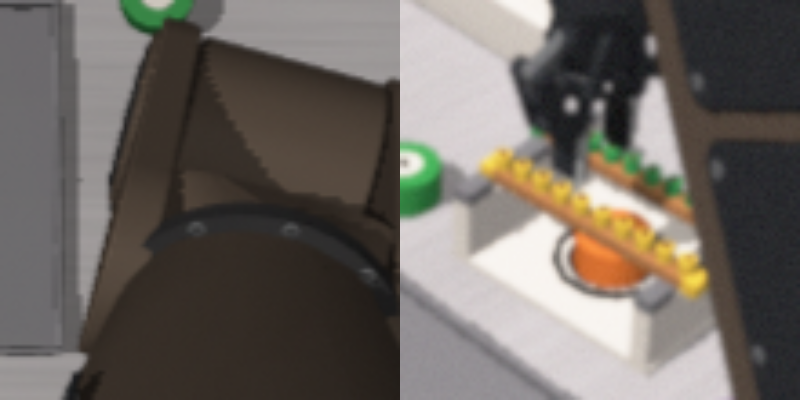

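```bash
python3 - <<'E'
from h import *
print(proj('side',[[.5535,-.0725,.1008],[.5535,-.072,.066]]).round(1), ray('side',(312.8,190.5),.066),ray('side',(314.2,174),.1008))
for p in((495,163),(690,278)): print(ray('side',(260+(p[0]-400)/3.636,130+p[1]/3.636),.066))
E
```

```text
[[312.9 175.1]
 [312.1 187.1]] [ 0.54368274 -0.06465461  0.066     ] [ 0.55436154 -0.07746368  0.1008    ]
[ 0.62759522 -0.05846152  0.066     ]
[ 0.46451372 -0.07018396  0.066     ]
```

Both views agree within what the jaw opening allows. I'll descend and grip.

carry_out(translation=[[0,-0.012,0.32],[0,-0.012,0.32],[0,-0.012,0.32],[0,-0.012,0.32]], twist=[0,0,0,0])

```text
time: 2.83
tcp_pos: [0.5542, -0.0697, 0.054]
tcp_rot: [0.999, 0.044, 0.0, 0.0]
ft_force: [0.1, 0.1, 0.6]
opening: 0.0383
```

carry_out(translation=[[0,0,0],[0,0,0],[0,0,0],[0,0,0],[0,0,0],[0,0,0]], twist=[0,0,0,0,0,0], claw=-1)

```text
time: 3.33
tcp_pos: [0.5545, -0.0696, 0.0546]
tcp_rot: [0.999, 0.044, 0.001, 0.0]
ft_force: [-1.3, 0.1, 9.3]
opening: 0.0138
```

```bash
python3 go.py .5535 -.0715 .15 5 .5765 .135 .15 1 .5765 .135 .0085 1; python3 -c "
from h import *
print(env.sense()['moment'].round(2))"
```

```text
t 3.33 tcp [ 0.5545 -0.0696  0.0546] yaw 5.0 open 0.0138 F [-1.3  0.1  9.3]
-> [ 0.5535 -0.0715  0.15  ] 5.0 shift [-0.0063  0.0126 -0.6357] twist 0.0
-> [0.5765 0.135  0.15  ] 1.0 shift [ 0.2727 -1.3581  0.    ] twist 0.0222
-> [0.5765 0.135  0.0085] 1.0 shift [0.     0.     0.9433] twist 0.0
[0.03 0.23 0.01]
```

carry_out(translation=[[0,0,0],[0,0,0],[0,0,0]], twist=[0,0,0])

```text
time: 3.58
tcp_pos: [0.5545, -0.0696, 0.0546]
tcp_rot: [0.999, 0.044, 0.001, 0.0]
ft_force: [-1.9, 0.3, 8.9]
opening: 0.0136
```

```bash
python3 - <<'E'
from h import *
b=shot('side','s3')
cv2.imwrite('pics/c3.png',cv2.resize(b[140:230,270:370],(800,600),interpolation=cv2.INTER_CUBIC)[:,:,::-1])
E
```

```text
(no output)
```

View pics/c3.png

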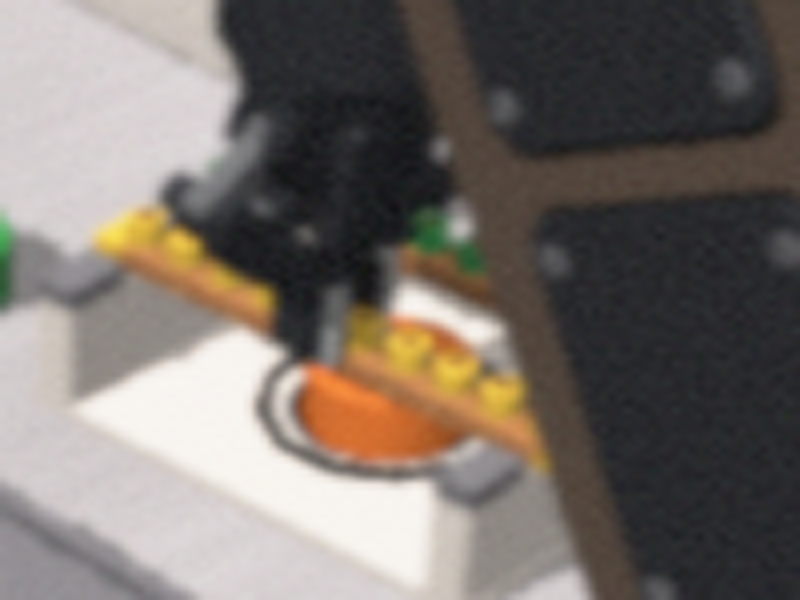

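The side crop shows the fingers around the yellow strip near mid-length, but the grip is shallow and shows 9 N upward. I'll reopen, go 4 mm lower and grip again.

carry_out(translation=[[0,0,0],[0,0,0],[0,0,0],[0,0,0.028],[0,0,0.028],[0,0,0.028]], twist=[0,0,0,0,0,0], claw=-0.1)

```text
time: 4.13
tcp_pos: [0.5536, -0.0694, 0.0482]
tcp_rot: [0.999, 0.044, -0.0, -0.0]
ft_force: [0.4, -0.4, -0.0]
opening: 0.0385
```

carry_out(translation=[[0,0,0],[0,0,0],[0,0,0],[0,0,0],[0,0,0],[0,0,0]], twist=[0,0,0,0,0,0], claw=-1)

```text
time: 4.63
tcp_pos: [0.5538, -0.0694, 0.0487]
tcp_rot: [0.999, 0.044, 0.0, 0.0]
ft_force: [0.1, 0.9, 3.5]
opening: 0.014
```

carry_out(translation=[[0,0,-0.1],[0,0,-0.3],[0,0,-0.5],[0,0,-0.5],[0,0,-0.5]], twist=[0,0,0,0,0])

```text
time: 5.05
tcp_pos: [0.5543, -0.0695, 0.1247]
tcp_rot: [0.999, 0.044, 0.001, 0.0]
ft_force: [-0.8, -0.5, -2.1]
opening: 0.0141
```

```bash
python3 go.py .5765 .135 .12 1 .5765 .135 .007 1; python3 - <<'E'
from h import *
b=shot('side','s4')
cv2.imwrite('pics/c4.png',cv2.resize(b[90:240,250:400],(600,600),interpolation=cv2.INTER_CUBIC)[:,:,::-1])
E
```

```text
t 5.05 tcp [ 0.5543 -0.0695  0.1247] yaw 5.0 open 0.0141 F [-0.8 -0.5 -2.1]
-> [0.5765 0.135  0.12  ] 1.0 shift [ 0.2661 -1.3455  0.0305] twist 0.0222
-> [0.5765 0.135  0.007 ] 1.0 shift [0.     0.     0.7533] twist 0.0
```

View pics/c4.png

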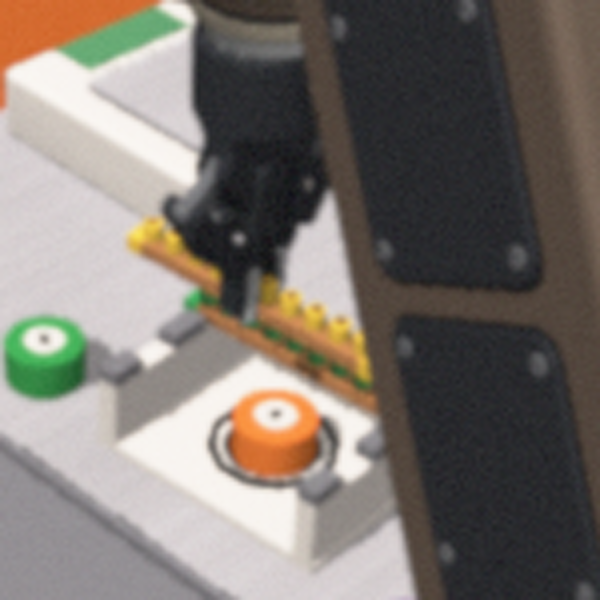

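The yellow bar is held level and clear of the carrier. Next, to the tray.

carry_out(translation=[[0.13,-0.67,0.03],[0.13,-0.67,0.03],[0.13,-0.67,0.03],[0.13,-0.67,0.03]], twist=[0,0,0,0])

```text
time: 5.43
tcp_pos: [0.5638, 0.0358, 0.1172]
tcp_rot: [0.999, 0.045, -0.001, -0.0]
ft_force: [-0.4, 0.4, -1.6]
opening: 0.0141
```

carry_out(translation=[[0.13,-0.67,0],[0.13,-0.67,0],[0.13,-0.67,0],[0.13,-0.67,0],[0.13,-0.67,0]], twist=[0.022,0.022,0.022,0.022,0.022])

```text
time: 5.85
tcp_pos: [0.5745, 0.1347, 0.1176]
tcp_rot: [1.0, 0.01, -0.001, 0.0]
ft_force: [-0.5, -0.5, -0.2]
opening: 0.0141
```

carry_out(translation=[[0,0,0.25],[0,0,0.5],[0,0,0.6],[0,0,0.68],[0,0,0.68]], twist=[0,0,0,0,0])

```text
time: 6.27
tcp_pos: [0.574, 0.1329, 0.0145]
tcp_rot: [1.0, 0.008, -0.002, 0.0]
ft_force: [0.1, -0.4, -1.0]
opening: 0.0138
```

```bash
python3 go.py .5765 .135 .007 1
```

```text
t 6.27 tcp [0.574  0.1329 0.0145] yaw 0.96 open 0.0138 F [ 0.1 -0.4 -1. ]
-> [0.5765 0.135  0.007 ] 1.0 shift [ 0.0169 -0.014   0.0497] twist -0.0002
```

carry_out(translation=[[0,0,0.025],[0,0,0.045],[0,0,0.045],[0,0,0.045]], twist=[0,0,0,0])

```text
time: 6.6
tcp_pos: [0.5755, 0.1342, 0.0111]
tcp_rot: [1.0, 0.009, 0.001, -0.0]
ft_force: [-0.5, -0.3, -1.3]
opening: 0.0144
```

carry_out(translation=[[0,0,0],[0,0,0],[0,0,0],[0,0,-0.2],[0,0,-0.5],[0,0,-0.75],[0,0,-0.75]], twist=[0,0,0,0,0,0,0], claw=-0.1)

```text
time: 7.18
tcp_pos: [0.5779, 0.1347, 0.1301]
tcp_rot: [1.0, 0.009, 0.005, -0.001]
ft_force: [0.9, -0.4, 0.4]
opening: 0.038
```

```bash
python3 go.py .5615 -.123 .13 5 .5615 -.123 .0495 5
```

```text
t 7.18 tcp [0.5779 0.1347 0.1301] yaw 1.05 open 0.038 F [ 0.9 -0.4  0.4]
-> [ 0.5615 -0.123   0.13  ] 5.0 shift [-0.1409  1.7157 -0.0023] twist -0.0219
-> [ 0.5615 -0.123   0.0495] 5.0 shift [0.     0.     0.5367] twist 0.0
```

carry_out(translation=[[-0.07,0.86,0],[-0.07,0.86,0],[-0.07,0.86,0],[-0.07,0.86,0]], twist=[0,0,0,0])

```text
time: 7.52
tcp_pos: [0.5667, 0.0001, 0.1232]
tcp_rot: [1.0, 0.007, 0.0, 0.0]
ft_force: [0.4, -0.6, 0.1]
opening: 0.0382
```

carry_out(translation=[[-0.07,0.86,0],[-0.07,0.86,0],[-0.07,0.86,0],[-0.07,0.86,0],[-0.07,0.86,0]], twist=[-0.022,-0.022,-0.022,-0.022,-0.022])

```text
time: 7.93
tcp_pos: [0.5587, -0.1262, 0.1229]
tcp_rot: [0.999, 0.042, 0.0, 0.0]
ft_force: [-1.2, 0.3, 0.6]
opening: 0.0384
```

carry_out(translation=[[0,0,0.25],[0,0,0.35],[0,0,0.35],[0,0,0.35]], twist=[0,0,0,0])

```text
time: 8.27
tcp_pos: [0.5588, -0.1229, 0.0702]
tcp_rot: [0.999, 0.044, -0.001, -0.0]
ft_force: [-0.0, -0.3, 1.4]
opening: 0.0382
```

```bash
python3 go.py .5615 -.123 .0495 5; python3 - <<'E'
from h import *
b=shot('side','s5')
cv2.imwrite('pics/c5.png',cv2.resize(b[120:300,170:410],(800,600),interpolation=cv2.INTER_CUBIC)[:,:,::-1])
E
```

```text
t 8.27 tcp [ 0.5588 -0.1229  0.0702] yaw 5.07 open 0.0382 F [-0.  -0.3  1.4]
-> [ 0.5615 -0.123   0.0495] 5.0 shift [0.0181 0.0027 0.1378] twist 0.0004
```

View pics/c5.png

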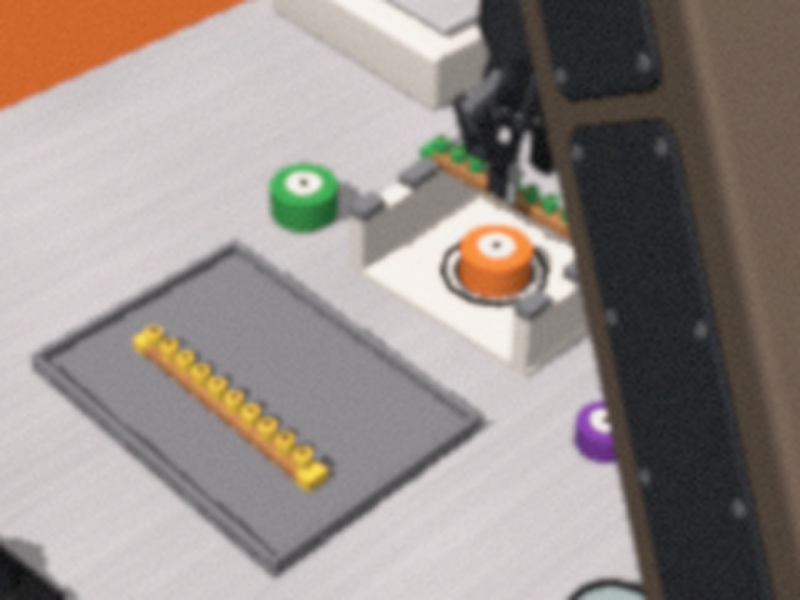

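The yellow bar lies flat in the tray and the fingers straddle the green bar.

carry_out(translation=[[0.015,0,0.08],[0.015,0,0.137],[0.015,0,0.137],[0.015,0,0.137]], twist=[0,0,0,0])

```text
time: 8.65
tcp_pos: [0.5609, -0.1237, 0.0494]
tcp_rot: [0.999, 0.044, -0.0, -0.0]
ft_force: [0.4, -0.4, 0.0]
opening: 0.0388
```

carry_out(translation=[[0,0,0],[0,0,0],[0,0,0],[0,0,0],[0,0,0],[0,0,0]], twist=[0,0,0,0,0,0], claw=-1)

```text
time: 9.15
tcp_pos: [0.5612, -0.124, 0.0503]
tcp_rot: [0.999, 0.044, 0.0, 0.0]
ft_force: [-1.2, 0.2, 5.2]
opening: 0.0142
```

carry_out(translation=[[0,0,-0.1],[0,0,-0.3],[0,0,-0.5],[0,0,-0.5],[0,0,-0.5]], twist=[0,0,0,0,0])

```text
time: 9.57
tcp_pos: [0.5615, -0.1241, 0.126]
tcp_rot: [0.999, 0.044, 0.001, 0.001]
ft_force: [-0.6, 0.2, -0.9]
opening: 0.0143
```

```bash
python3 go.py .5765 .07 .125 1 .5765 .07 .0075 1
```

```text
t 9.57 tcp [ 0.5615 -0.1241  0.126 ] yaw 5.0 open 0.0143 F [-0.6  0.2 -0.9]
-> [0.5765 0.07   0.125 ] 1.0 shift [ 0.212  -1.2806  0.0058] twist 0.0222
-> [0.5765 0.07   0.0075] 1.0 shift [0.     0.     0.7833] twist 0.0
```

carry_out(translation=[[0.106,-0.64,0],[0.106,-0.64,0],[0.106,-0.64,0],[0.106,-0.64,0]], twist=[0,0,0,0])

```text
time: 9.9
tcp_pos: [0.5679, -0.024, 0.1235]
tcp_rot: [0.999, 0.045, -0.001, -0.0]
ft_force: [-1.2, -0.2, -0.8]
opening: 0.0141
```

carry_out(translation=[[0.106,-0.64,0],[0.106,-0.64,0],[0.106,-0.64,0],[0.106,-0.64,0],[0.106,-0.64,0]], twist=[0.022,0.022,0.022,0.022,0.022])

```text
time: 10.32
tcp_pos: [0.5758, 0.0699, 0.1239]
tcp_rot: [1.0, 0.01, -0.001, 0.0]
ft_force: [0.2, -0.3, -0.1]
opening: 0.0137
```

carry_out(translation=[[0,0,0.25],[0,0,0.5],[0,0,0.62],[0,0,0.7],[0,0,0.7],[0,0,0.7]], twist=[0,0,0,0,0,0])

```text
time: 10.82
tcp_pos: [0.5762, 0.069, 0.0198]
tcp_rot: [1.0, 0.009, -0.0, 0.0]
ft_force: [-0.1, -0.4, -1.3]
opening: 0.014
```

```bash
python3 go.py .5765 .07 .0075 1
```

```text
t 10.82 tcp [0.5762 0.069  0.0198] yaw 0.98 open 0.014 F [-0.1 -0.4 -1.3]
-> [0.5765 0.07   0.0075] 1.0 shift [ 0.002  -0.0064  0.0822] twist -0.0001
```

carry_out(translation=[[0,0,0.05],[0,0,0.085],[0,0,0.085],[0,0,0.085],[0,0,0.085]], twist=[0,0,0,0,0])

```text
time: 11.23
tcp_pos: [0.5762, 0.0701, 0.0074]
tcp_rot: [1.0, 0.009, 0.0, 0.0]
ft_force: [1.3, -1.2, -0.4]
opening: 0.014
```

carry_out(translation=[[0,0,0],[0,0,0],[0,0,0],[0,0,-0.2],[0,0,-0.5],[0,0,-0.75],[0,0,-0.9]], twist=[0,0,0,0,0,0,0], claw=-0.1)

```text
time: 11.82
tcp_pos: [0.5769, 0.0702, 0.1462]
tcp_rot: [1.0, 0.009, 0.002, 0.0]
ft_force: [1.2, 0.1, 0.3]
opening: 0.0383
```

```bash
python3 go.py .5765 .2 .15 5; python3 - <<'E'
from h import *
a=shot('top','t6');b=shot('side','s6')
c=np.hstack([cv2.resize(a[140:280,110:370],(400,300)),cv2.resize(b[120:300,170:410],(400,300))])
cv2.imwrite('pics/c6.png',c[:,:,::-1])
E
```

```text
t 11.82 tcp [0.5769 0.0702 0.1462] yaw 1.05 open 0.0383 F [1.2 0.1 0.3]
-> [0.5765 0.2    0.15  ] 5.0 shift [ 0.0131 -0.8653 -0.0252] twist -0.022
```

View pics/c6.png

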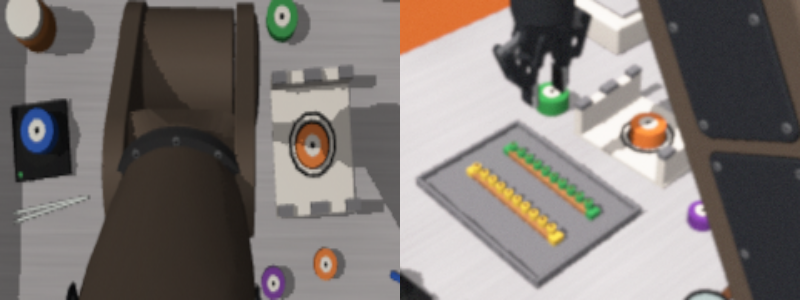

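Both bars lie flat in the tray, and the orange logger and carrier are clear in the top view. Now I'll measure the carrier ring, the orange puck and the blue puck.

```bash
python3 - <<'E'
from m import *
im=cv2.imread('pics/t6.png')[:,:,::-1].copy()
def hull(m,z):
    ys,xs=np.nonzero(m); (c,r)=cv2.minEnclosingCircle(np.stack([xs,ys],1).astype(np.float32)); return np.round(c,1),round(r,1),ray('top',c,z).round(4)
print('orange',hull(roi(hm(im,4,17,130),290,335,185,230),.030))
print('blue',hull(roi(hm(im,105,125,130),115,150,180,220),.036))
a=hsv(im)
d=roi(a[...,2]<70,292,334,185,232)
k=max(comps(d),key=lambda q:q[0]); print('rim',k[0],hull(k[2],.009))
s=cv2.imread('pics/s6.png')[:,:,::-1].copy()
for n,m in(('o',roi(hm(s,4,17,150),295,345,180,225)),('b',roi(hm(s,105,125,130),130,180,270,320))):
    w=roi((hsv(s)[...,1]<60)&(hsv(s)[...,2]>170),295,345,185,205) if n=='o' else None
    print(n,m.sum(), np.argwhere(m).mean(0)[::-1], [ray('side',np.argwhere(m).mean(0)[::-1],z).round(4) for z in((.02,.024) )])
for im2,b in((s,(300,340,188,205)),):
    print([ (q[0],q[1],ray('side',q[1],.034).round(4)) for q in comps(roi((hsv(im2)[...,1]<60)&(hsv(im2)[...,2]>150),*b),4)])
E
python3 go.py .556 -.097 .15 5
```

```text
orange (array([312.5, 207.6]), 10.6, array([ 0.5548, -0.0959,  0.03  ]))
blue (array([133.5, 200.5]), 11.1, array([0.564 , 0.3451, 0.036 ]))
rim 80 (array([312.6, 206.9]), 15.2, array([ 0.5582, -0.0986,  0.009 ]))
o 279 [318.21863799 199.64516129] [array([ 0.5494, -0.0912,  0.02  ]), array([ 0.5462, -0.0877,  0.024 ])]
b 545 [154.8440367  293.14495413] [array([0.5615, 0.3459, 0.02  ]), array([0.5583, 0.3471, 0.024 ])]
[(np.int32(106), array([303.5, 193.6]), array([ 0.577 , -0.0685,  0.034 ])), (np.int32(83), array([333.6, 195.5]), array([ 0.5248, -0.1169,  0.034 ])), (np.int32(46), array([318.7, 193.5]), array([ 0.5534, -0.0958,  0.034 ])), (np.int32(6), array([330.8, 202.3]), array([ 0.512 , -0.0941,  0.034 ]))]
t 11.92 tcp [0.5776 0.0702 0.1463] yaw 1.05 open 0.0384 F [ 0.2  0.3 -0.2]
-> [ 0.556 -0.097  0.15 ] 5.0 shift [-0.1644  1.112  -0.0254] twist -0.022
```

carry_out(translation=[[-0.085,0.55,0],[-0.085,0.55,0],[-0.085,0.55,0],[-0.085,0.55,0]], twist=[0,0,0,0], claw=0.9)

```text
time: 12.25
tcp_pos: [0.5643, -0.0143, 0.1414]
tcp_rot: [1.0, 0.007, -0.001, -0.0]
ft_force: [1.1, -0.3, -0.1]
opening: 0.0812
```

carry_out(translation=[[-0.085,0.55,0],[-0.085,0.55,0],[-0.085,0.55,0],[-0.085,0.55,0],[-0.085,0.55,0]], twist=[-0.022,-0.022,-0.022,-0.022,-0.022])

```text
time: 12.67
tcp_pos: [0.5535, -0.0946, 0.1416]
tcp_rot: [0.999, 0.044, -0.0, -0.0]
ft_force: [0.8, -0.4, 0.7]
opening: 0.0813
```

carry_out(translation=[[0,0,0.25],[0,0,0.5],[0,0,0.65],[0,0,0.65],[0,0,0.65]], twist=[0,0,0,0,0])

```text
time: 13.08
tcp_pos: [0.5534, -0.0939, 0.044]
tcp_rot: [0.999, 0.044, -0.001, -0.0]
ft_force: [0.6, 0.7, 0.4]
opening: 0.0812
```

```bash
python3 go.py .5545 -.096 .0125 5
```

```text
t 13.08 tcp [ 0.5534 -0.0939  0.044 ] yaw 5.09 open 0.0812 F [0.6 0.7 0.4]
-> [ 0.5545 -0.096   0.0125] 5.0 shift [0.0067 0.0146 0.2099] twist 0.0005
```

carry_out(translation=[[0.007,0.014,0.12],[0.007,0.014,0.21],[0.007,0.014,0.21],[0.007,0.014,0.21],[0.007,0.014,0.21]], twist=[0,0,0,0,0])

```text
time: 13.5
tcp_pos: [0.5556, -0.0971, 0.0147]
tcp_rot: [0.999, 0.044, 0.001, 0.0]
ft_force: [0.1, -0.2, -0.4]
opening: 0.0812
```

carry_out(translation=[[0,0,0],[0,0,0],[0,0,0],[0,0,0],[0,0,0],[0,0,0]], twist=[0,0,0,0,0,0], claw=-1)

```text
time: 14.0
tcp_pos: [0.5551, -0.0973, 0.0145]
tcp_rot: [0.999, 0.043, 0.001, 0.0]
ft_force: [-2.5, 2.4, 14.6]
opening: 0.0498
```

carry_out(translation=[[0,0,-0.1],[0,0,-0.35],[0,0,-0.6],[0,0,-0.7],[0,0,-0.7]], twist=[0,0,0,0,0])

```text
time: 14.42
tcp_pos: [0.5562, -0.0977, 0.122]
tcp_rot: [0.999, 0.044, 0.003, 0.001]
ft_force: [-0.3, 0.3, -1.1]
opening: 0.0496
```

```bash
python3 go.py .4977 -.3345 .115 5; python3 - <<'E'
from m import *
b=shot('side','s7')
cv2.imwrite('pics/c7.png',cv2.resize(b[100:260,230:430],(600,480),interpolation=cv2.INTER_CUBIC)[:,:,::-1])
E
```

```text
t 14.42 tcp [ 0.5562 -0.0977  0.122 ] yaw 5.0 open 0.0496 F [-0.3  0.3 -1.1]
-> [ 0.4977 -0.3345  0.115 ] 5.0 shift [-0.5261  1.5385  0.0473] twist -0.0
```

View pics/c7.png

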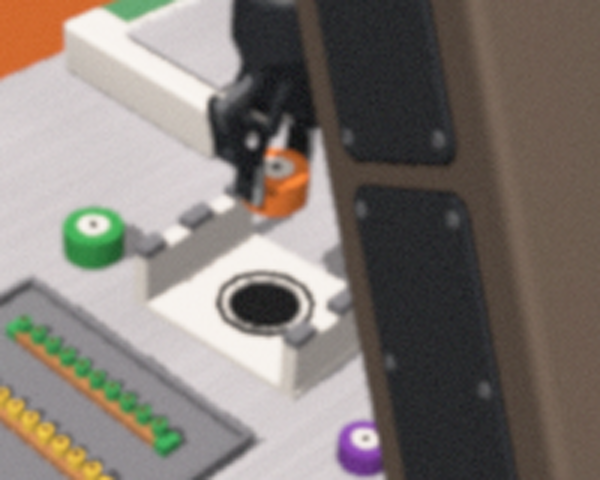

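The orange logger is held upright, and the empty carrier ring shows at about (318,201) in the side view.

carry_out(translation=[[-0.263,0.77,0],[-0.263,0.77,0],[-0.263,0.77,0],[-0.263,0.77,0]], twist=[0,0,0,0])

```text
time: 14.8
tcp_pos: [0.5238, -0.2209, 0.1165]
tcp_rot: [0.999, 0.042, -0.001, 0.0]
ft_force: [-1.0, -1.1, -1.2]
opening: 0.0495
```

carry_out(translation=[[-0.263,0.77,0],[-0.263,0.77,0],[-0.263,0.77,0],[-0.263,0.77,0],[-0.263,0.77,0]], twist=[0,0,0,0,0])

```text
time: 15.22
tcp_pos: [0.4949, -0.3357, 0.1162]
tcp_rot: [0.999, 0.042, -0.001, -0.001]
ft_force: [0.6, 0.4, -1.0]
opening: 0.0496
```

carry_out(translation=[[0,0,0.2],[0,0,0.4],[0,0,0.4],[0,0,0.4]], twist=[0,0,0,0])

```text
time: 15.55
tcp_pos: [0.4958, -0.3328, 0.0566]
tcp_rot: [0.999, 0.044, -0.002, -0.001]
ft_force: [-0.1, -0.6, -1.0]
opening: 0.0494
```

```bash
python3 go.py .4977 -.3345 .0315 5; python3 - <<'E'
from m import *
b=shot('side','s8');a=shot('top','t8')
c=np.hstack([cv2.resize(a[170:290,340:460],(400,400)),cv2.resize(b[120:240,330:450],(400,400))])
cv2.imwrite('pics/c8.png',c[:,:,::-1])
print('carrier ring side',ray('side',(318.2,201.1),.009).round(4))
d=roi(hsv(a)[...,2]<70,292,334,185,232)
for k in comps(d,60):
    ys,xs=np.nonzero(k[2]); c,r=cv2.minEnclosingCircle(np.stack([xs,ys],1).astype(np.float32)); print(k[0],c,r,ray('top',c,.008).round(4))
E
```

```text
t 15.55 tcp [ 0.4958 -0.3328  0.0566] yaw 5.05 open 0.0494 F [-0.1 -0.6 -1. ]
-> [ 0.4977 -0.3345  0.0315] 5.0 shift [0.0122 0.0132 0.1673] twist 0.0003
carrier ring side [ 0.5544 -0.0969  0.009 ]
73 (312.65277099609375, 206.93055725097656) 15.170904159545898 [ 0.5582 -0.099   0.008 ]
390 (312.3775634765625, 207.03060913085938) 11.149389266967773 [ 0.558  -0.0983  0.008 ]
```

View pics/c8.png

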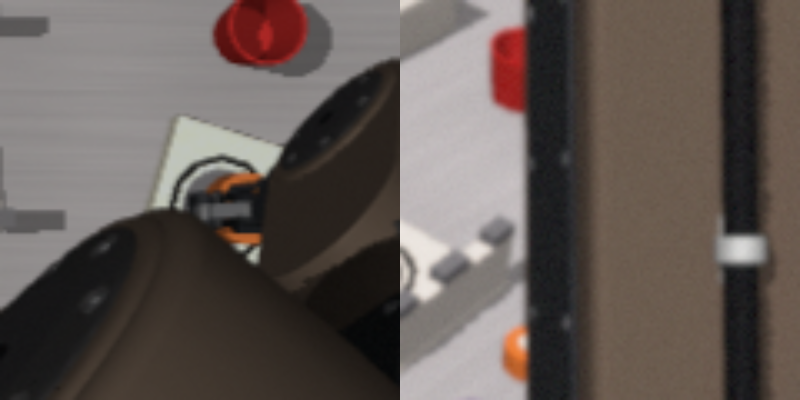

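The top crop shows the orange logger over the reader ring at about (407,233), offset only by the parallax of its height, and the pot untouched. I'll lower it and release.

carry_out(translation=[[0.012,0.01,0.08],[0.012,0.01,0.14],[0.012,0.01,0.162],[0.012,0.01,0.162],[0.012,0.01,0.162],[0.012,0.01,0.162]], twist=[0,0,0,0,0,0])

```text
time: 16.15
tcp_pos: [0.4982, -0.3358, 0.034]
tcp_rot: [0.999, 0.044, 0.0, 0.0]
ft_force: [-0.2, -0.7, -1.4]
opening: 0.0492
```

```bash
python3 go.py .4977 -.3345 .0315 5
```

```text
t 16.15 tcp [ 0.4982 -0.3358  0.034 ] yaw 4.99 open 0.0492 F [-0.2 -0.7 -1.4]
-> [ 0.4977 -0.3345  0.0315] 5.0 shift [-0.0029 -0.0089  0.0164] twist -0.0
```

Down 2 mm more, release, rise and head back toward the middle so the top view is free.

carry_out(translation=[[0,-0.005,0.016],[0,-0.005,0.016],[0,-0.005,0.016]], twist=[0,0,0])

```text
time: 16.4
tcp_pos: [0.4981, -0.3349, 0.0314]
tcp_rot: [0.999, 0.044, 0.0, 0.0]
ft_force: [-0.7, 1.1, -1.5]
opening: 0.0496
```

carry_out(translation=[[0,0,0],[0,0,0],[0,0,0],[0,0,0],[0,0,-0.2],[0,0,-0.5],[0,0,-0.75],[0,0,-0.8]], twist=[0,0,0,0,0,0,0,0], claw=0.9)

```text
time: 17.07
tcp_pos: [0.4998, -0.3362, 0.1576]
tcp_rot: [0.999, 0.044, 0.003, 0.003]
ft_force: [0.1, -0.4, -0.3]
opening: 0.0808
```

carry_out(translation=[[0.13,-1,-0.2],[0.13,-1,-0.2],[0.13,-1,-0.2],[0.13,-1,-0.2],[0.13,-1,-0.2]], twist=[0,0,0,0,0])

```text
time: 17.48
tcp_pos: [0.5045, -0.1796, 0.1826]
tcp_rot: [0.999, 0.045, 0.001, 0.0]
ft_force: [0.3, 0.3, -0.7]
opening: 0.0812
```

carry_out(translation=[[0.13,-1,0],[0.13,-1,0],[0.13,-1,0],[0.13,-1,0],[0.13,-1,0]], twist=[0,0,0,0,0])

```text
time: 17.9
tcp_pos: [0.5107, -0.029, 0.1814]
tcp_rot: [0.999, 0.045, 0.0, -0.0]
ft_force: [-0.3, 0.4, 0.6]
opening: 0.0812
```

carry_out(translation=[[0.13,-1,0],[0.13,-1,0],[0.13,-1,0],[0.13,-1,0],[0.13,-1,0]], twist=[0,0,0,0,0])

```text
time: 18.32
tcp_pos: [0.5175, 0.1217, 0.1812]
tcp_rot: [0.999, 0.045, 0.0, -0.0]
ft_force: [-1.1, 0.6, 0.3]
opening: 0.0808
```

```bash
python3 go.py .564 .345 .15 5; python3 - <<'E'
from m import *
a=shot('top','t9')
cv2.imwrite('pics/c9.png',cv2.resize(a[130:280,100:450],(800,343))[:,:,::-1])
for m,z in((roi(hm(a,4,17,130),370,440,195,270),.046),):
    ys,xs=np.nonzero(m); c,r=cv2.minEnclosingCircle(np.stack([xs,ys],1).astype(np.float32)); print(c,r,ray('top',c,z).round(4))
E
```

```text
t 18.32 tcp [0.5175 0.1217 0.1812] yaw 5.18 open 0.0808 F [-1.1  0.6  0.3]
-> [0.564 0.345 0.15 ] 5.0 shift [ 0.4434 -1.4545  0.2091] twist 0.001
(409.2110290527344, 231.857421875) 11.952004432678223 [ 0.4976 -0.3344  0.046 ]
```

View pics/c9.png

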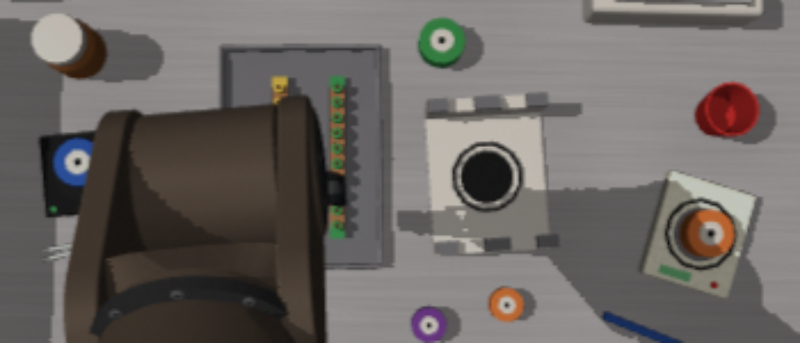

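The orange logger stands in the reader ring, measured within 1 mm of its centre. Now to the blue logger.

carry_out(translation=[[0.22,-0.73,0.1],[0.22,-0.73,0.1],[0.22,-0.73,0.1],[0.22,-0.73,0.1],[0.22,-0.73,0.1]], twist=[0,0,0,0,0])

```text
time: 18.78
tcp_pos: [0.5408, 0.2301, 0.1656]
tcp_rot: [0.999, 0.044, -0.0, 0.0]
ft_force: [-0.2, -0.5, -0.7]
opening: 0.081
```

carry_out(translation=[[0.22,-0.73,0.1],[0.22,-0.73,0.1],[0.22,-0.73,0.1],[0.22,-0.73,0.1],[0.22,-0.73,0.1]], twist=[0,0,0,0,0])

```text
time: 19.2
tcp_pos: [0.5643, 0.3414, 0.1507]
tcp_rot: [0.999, 0.044, -0.0, 0.0]
ft_force: [0.2, -0.8, -0.1]
opening: 0.0812
```

carry_out(translation=[[0,0,0.25],[0,0,0.5],[0,0,0.67],[0,0,0.67],[0,0,0.67]], twist=[0,0,0,0,0])

```text
time: 19.62
tcp_pos: [0.5642, 0.3402, 0.0508]
tcp_rot: [0.999, 0.043, -0.001, 0.001]
ft_force: [0.3, -0.1, 0.6]
opening: 0.081
```

```bash
python3 go.py .564 .345 .018 5; python3 - <<'E'
from m import *
b=shot('side','s10')
cv2.imwrite('pics/c10.png',cv2.resize(b[210:350,80:240],(640,560))[:,:,::-1])
E
```

```text
t 19.62 tcp [0.5642 0.3402 0.0508] yaw 4.88 open 0.081 F [ 0.3 -0.1  0.6]
-> [0.564 0.345 0.018] 5.0 shift [ 0.0019 -0.0319  0.2184] twist -0.0006
```

View pics/c10.png

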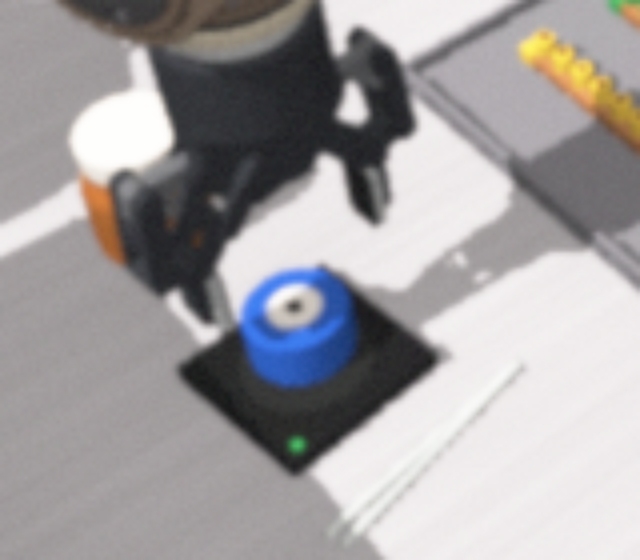

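The side crop shows the fingers open on either side of the blue logger (spot at about (154,286)), with the jar clear behind. I'll lower and grip.

carry_out(translation=[[0,-0.025,0.1],[0,-0.025,0.21],[0,-0.025,0.21],[0,-0.025,0.21],[0,-0.025,0.21]], twist=[0,0,0,0,0])

```text
time: 20.08
tcp_pos: [0.5641, 0.3463, 0.0206]
tcp_rot: [0.999, 0.044, 0.001, -0.0]
ft_force: [-0.5, -0.2, 0.3]
opening: 0.0809
```

carry_out(translation=[[0,0,0],[0,0,0],[0,0,0],[0,0,0],[0,0,0],[0,0,0]], twist=[0,0,0,0,0,0], claw=-1)

```text
time: 20.58
tcp_pos: [0.5639, 0.3463, 0.0207]
tcp_rot: [0.999, 0.044, 0.001, -0.0]
ft_force: [-2.3, -1.8, 8.0]
opening: 0.0496
```

carry_out(translation=[[0,0,-0.1],[0,0,-0.35],[0,0,-0.6],[0,0,-0.7],[0,0,-0.7]], twist=[0,0,0,0,0])

```text
time: 21.0
tcp_pos: [0.565, 0.3469, 0.129]
tcp_rot: [0.999, 0.044, 0.003, -0.001]
ft_force: [0.6, 0.0, -0.9]
opening: 0.0494
```

```bash
python3 go.py .557 -.0975 .125 5; python3 - <<'E'
from m import *
b=shot('side','s11'); print(ray('side',(153.75,286.25),.038))
m=roi(hm(b,105,125,130),60,260,120,340); print([(q[0],q[1]) for q in comps(m,40)], proj('side',[[.5635,.344,.125]]))
E
```

```text
t 21.0 tcp [0.565  0.3469 0.129 ] yaw 5.0 open 0.0494 F [ 0.6  0.  -0.9]
-> [ 0.557  -0.0975  0.125 ] 5.0 shift [-0.3117  2.9469  0.0176] twist 0.0
[0.56293112 0.34413018 0.038     ]
[(np.int32(487), array([145.4, 253.3]))] [[145.86143461 254.83678105]]
```

carry_out(translation=[[-0.104,0.98,0],[-0.104,0.98,0],[-0.104,0.98,0],[-0.104,0.98,0],[-0.104,0.98,0]], twist=[0,0,0,0,0])

```text
time: 21.47
tcp_pos: [0.56, 0.1942, 0.1229]
tcp_rot: [0.999, 0.042, -0.002, 0.001]
ft_force: [-0.9, -0.1, -0.7]
opening: 0.0496
```

carry_out(translation=[[-0.104,0.98,0],[-0.104,0.98,0],[-0.104,0.98,0],[-0.104,0.98,0],[-0.104,0.98,0]], twist=[0,0,0,0,0])

```text
time: 21.88
tcp_pos: [0.5576, 0.0471, 0.1232]
tcp_rot: [0.999, 0.042, -0.001, 0.0]
ft_force: [0.5, -0.2, -0.6]
opening: 0.0495
```

carry_out(translation=[[-0.104,0.98,0],[-0.104,0.98,0],[-0.104,0.98,0],[-0.104,0.98,0],[-0.104,0.98,0],[-0.104,0.98,0]], twist=[0,0,0,0,0,0])

```text
time: 22.38
tcp_pos: [0.5551, -0.0975, 0.1233]
tcp_rot: [0.999, 0.043, -0.001, -0.0]
ft_force: [-0.9, 0.0, -1.3]
opening: 0.0494
```

carry_out(translation=[[0,0,0.25],[0,0,0.5],[0,0,0.5],[0,0,0.5],[0,0,0.5]], twist=[0,0,0,0,0])

```text
time: 22.8
tcp_pos: [0.556, -0.0964, 0.0505]
tcp_rot: [0.999, 0.044, 0.0, 0.0]
ft_force: [0.2, 0.5, -0.3]
opening: 0.0492
```

```bash
python3 go.py .557 -.0975 .0175 5
```

```text
t 22.8 tcp [ 0.556  -0.0964  0.0505] yaw 5.07 open 0.0492 F [ 0.2  0.5 -0.3]
-> [ 0.557  -0.0975  0.0175] 5.0 shift [0.006  0.0081 0.2197] twist 0.0004
```

carry_out(translation=[[0.006,0.006,0.1],[0.006,0.006,0.18],[0.006,0.006,0.215],[0.006,0.006,0.215],[0.006,0.006,0.215],[0.006,0.006,0.215]], twist=[0,0,0,0,0,0])

```text
time: 23.3
tcp_pos: [0.5565, -0.0981, 0.0178]
tcp_rot: [0.999, 0.044, 0.0, 0.0]
ft_force: [1.0, 1.3, -0.3]
opening: 0.0497
```

```bash
python3 go.py .557 -.0975 .0175 5
```

```text
t 23.3 tcp [ 0.5565 -0.0981  0.0178] yaw 5.0 open 0.0497 F [ 1.   1.3 -0.3]
-> [ 0.557  -0.0975  0.0175] 5.0 shift [ 0.0034 -0.0039  0.0017] twist -0.0
```

carry_out(translation=[[0,0,0],[0,0,0],[0,0,0],[0,0,0],[0,0,-0.2],[0,0,-0.5],[0,0,-0.7],[0,0,-0.7]], twist=[0,0,0,0,0,0,0,0], claw=0.9)

```text
time: 23.97
tcp_pos: [0.5586, -0.0987, 0.1281]
tcp_rot: [0.999, 0.044, 0.004, 0.002]
ft_force: [0.7, -0.5, 0.5]
opening: 0.0811
```

carry_out(translation=[[0.1,-0.9,0],[0.1,-0.9,0],[0.1,-0.9,0],[0.1,-0.9,0],[0.1,-0.9,0]], twist=[0,0,0,0,0], claw=-0.1)

```text
time: 24.38
tcp_pos: [0.5592, 0.0404, 0.122]
tcp_rot: [0.999, 0.045, -0.0, -0.0]
ft_force: [0.3, 0.5, -0.1]
opening: 0.0388
```

carry_out(translation=[[0.1,-0.9,0],[0.1,-0.9,0],[0.1,-0.9,0],[0.1,-0.9,0],[0.1,-0.9,0]], twist=[0.022,0.022,0.022,0.022,0.022])

```text
time: 24.8
tcp_pos: [0.5627, 0.1751, 0.1218]
tcp_rot: [1.0, 0.01, 0.0, 0.0]
ft_force: [-0.2, 0.2, -0.6]
opening: 0.0384
```

```bash
python3 go.py .575 .134 .05 1; python3 - <<'E'
from m import *
a=shot('top','t12');b=shot('side','s12')
c=np.hstack([cv2.resize(a[140:280,250:450],(400,280)),cv2.resize(b[120:300,170:410],(400,300))[:280]])
cv2.imwrite('pics/c12.png',c[:,:,::-1])
def cc(m): ys,xs=np.nonzero(m); return cv2.minEnclosingCircle(np.stack([xs,ys],1).astype(np.float32))
c,r=cc(roi(hm(a,105,125,130),290,335,185,230)); print('blue',c,r,ray('top',c,.032).round(4))
for nm,h in(('y',(20,32)),('g',(45,80))):
    m=roi(hm(b,*h,110),200,320,190,275)
    pts=np.argwhere(m)[:,::-1]; e0=pts[pts[:,0]<pts[:,0].min()+6].mean(0); e1=pts[pts[:,0]>pts[:,0].max()-6].mean(0)
    print(nm,e0,e1,ray('side',e0,.017).round(4),ray('side',e1,.017).round(4))
E
```

```text
t 24.8 tcp [0.5627 0.1751 0.1218] yaw 1.2 open 0.0384 F [-0.2  0.2 -0.6]
-> [0.575 0.134 0.05 ] 1.0 shift [0.0763 0.2758 0.4785] twist 0.0011
blue (314.0, 206.8000030517578) 10.24899959564209 [ 0.5567 -0.0994  0.032 ]
y [212.2  222.28] [280.         244.66666667] [0.6551 0.1417 0.017 ] [0.5002 0.0744 0.017 ]
g [239.36363636 209.72727273] [285.77777778 246.22222222] [0.6481 0.0693 0.017 ] [0.4884 0.0683 0.017 ]
```

View pics/c12.png

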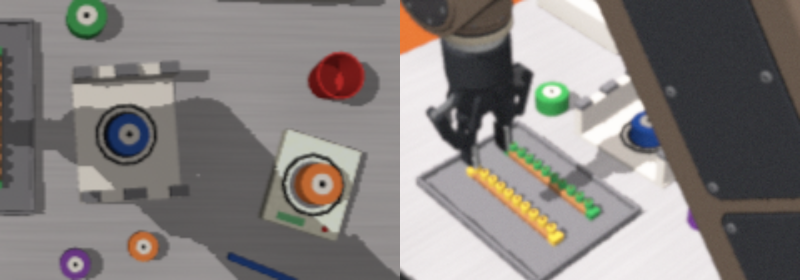

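The blue logger stands centred in the carrier ring and the orange one in the reader ring. Both bars are still flat in the tray. Now to pick up the yellow bar.

carry_out(translation=[[0.08,0.27,0.2],[0.08,0.27,0.45],[0.08,0.27,0.6],[0.08,0.27,0.6],[0.08,0.27,0.6],[0.08,0.27,0.6]], twist=[0,0,0,0,0,0])

```text
time: 25.4
tcp_pos: [0.5761, 0.1324, 0.0334]
tcp_rot: [1.0, 0.009, 0.001, -0.0]
ft_force: [-0.5, -0.4, 0.8]
opening: 0.0385
```

```bash
python3 go.py .5755 .134 .007 1
```

```text
t 25.4 tcp [0.5761 0.1324 0.0334] yaw 0.98 open 0.0385 F [-0.5 -0.4  0.8]
-> [0.5755 0.134  0.007 ] 1.0 shift [-0.0042 -0.0107  0.1762] twist -0.0001
```

carry_out(translation=[[-0.004,-0.01,0.1],[-0.004,-0.01,0.172],[-0.004,-0.01,0.172],[-0.004,-0.01,0.172],[-0.004,-0.01,0.172]], twist=[0,0,0,0,0])

```text
time: 25.82
tcp_pos: [0.5752, 0.1348, 0.0072]
tcp_rot: [1.0, 0.009, 0.001, -0.0]
ft_force: [-0.7, 0.3, 0.3]
opening: 0.0385
```

carry_out(translation=[[0,0,0],[0,0,0],[0,0,0],[0,0,0],[0,0,0],[0,0,0]], twist=[0,0,0,0,0,0], claw=-1)

```text
time: 26.32
tcp_pos: [0.5751, 0.1348, 0.0072]
tcp_rot: [1.0, 0.009, 0.001, -0.0]
ft_force: [-1.0, -0.5, 6.3]
opening: 0.0138
```

carry_out(translation=[[0,0,-0.1],[0,0,-0.35],[0,0,-0.6],[0,0,-0.75],[0,0,-0.75]], twist=[0,0,0,0,0])

```text
time: 26.73
tcp_pos: [0.5766, 0.135, 0.1239]
tcp_rot: [1.0, 0.009, 0.004, -0.0]
ft_force: [1.2, 0.7, -1.0]
opening: 0.0142
```

```bash
python3 go.py .5545 -.0697 .12 5 .5545 -.0697 .0535 5
```

```text
t 26.73 tcp [0.5766 0.135  0.1239] yaw 1.05 open 0.0142 F [ 1.2  0.7 -1. ]
-> [ 0.5545 -0.0697  0.12  ] 5.0 shift [-0.1728  1.3618  0.0237] twist -0.0219
-> [ 0.5545 -0.0697  0.0535] 5.0 shift [0.     0.     0.4433] twist 0.0
```

carry_out(translation=[[-0.087,0.68,0],[-0.087,0.68,0],[-0.087,0.68,0],[-0.087,0.68,0]], twist=[0,0,0,0])

```text
time: 27.07
tcp_pos: [0.5629, 0.0291, 0.1183]
tcp_rot: [1.0, 0.007, -0.0, 0.0]
ft_force: [-0.4, 0.1, -2.1]
opening: 0.0141
```

carry_out(translation=[[-0.087,0.68,0],[-0.087,0.68,0],[-0.087,0.68,0],[-0.087,0.68,0],[-0.087,0.68,0],[-0.087,0.68,0]], twist=[-0.022,-0.022,-0.022,-0.022,-0.022,-0.022])

```text
time: 27.57
tcp_pos: [0.5523, -0.0691, 0.1184]
tcp_rot: [0.999, 0.044, -0.0, -0.0]
ft_force: [0.7, 1.5, -1.3]
opening: 0.014
```

carry_out(translation=[[0,0,0.1],[0,0,0.2],[0,0,0.25],[0,0,0.25],[0,0,0.25]], twist=[0,0,0,0,0])

```text
time: 27.98
tcp_pos: [0.5524, -0.069, 0.0812]
tcp_rot: [0.999, 0.044, -0.0, -0.0]
ft_force: [0.0, -1.1, -0.0]
opening: 0.0138
```

```bash
python3 go.py .5545 -.0697 .0535 5;  python3 - <<'E'
from m import *
b=shot('side','s13')
cv2.imwrite('pics/c13.png',cv2.resize(b[110:240,250:400],(750,600),interpolation=cv2.INTER_CUBIC)[:,:,::-1])
E
```

```text
t 27.98 tcp [ 0.5524 -0.069   0.0812] yaw 5.06 open 0.0138 F [ 0.  -1.1 -0. ]
-> [ 0.5545 -0.0697  0.0535] 5.0 shift [0.0135 0.0061 0.1845] twist 0.0003
```

View pics/c13.png

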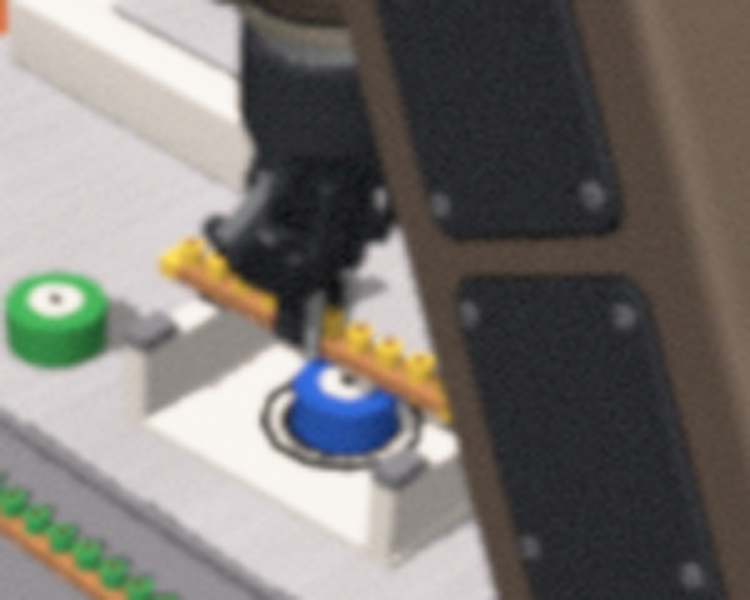

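The yellow bar hangs level above its slot, with the blue logger below it. I'll lower it in.

carry_out(translation=[[0.013,0.005,0.08],[0.013,0.005,0.15],[0.013,0.005,0.18],[0.013,0.005,0.18],[0.013,0.005,0.18],[0.013,0.005,0.18]], twist=[0,0,0,0,0,0])

```text
time: 28.53
tcp_pos: [0.5545, -0.0704, 0.0544]
tcp_rot: [0.999, 0.044, 0.0, 0.0]
ft_force: [0.3, 0.3, -0.4]
opening: 0.0141
```

```bash
python3 go.py .5545 -.0697 .0535 5
```

```text
t 28.53 tcp [ 0.5545 -0.0704  0.0544] yaw 4.99 open 0.0141 F [ 0.3  0.3 -0.4]
-> [ 0.5545 -0.0697  0.0535] 5.0 shift [ 0.0007 -0.0045  0.0057] twist -0.0001
```

carry_out(translation=[[0,0,0.006],[0,0,0.006]], twist=[0,0])

```text
time: 28.7
tcp_pos: [0.5545, -0.0704, 0.0536]
tcp_rot: [0.999, 0.044, 0.0, 0.0]
ft_force: [-0.1, -0.4, -1.6]
opening: 0.0139
```

carry_out(translation=[[0,0,0],[0,0,0],[0,0,0],[0,0,-0.15],[0,0,-0.35],[0,0,-0.5],[0,0,-0.5]], twist=[0,0,0,0,0,0,0], claw=-0.1)

```text
time: 29.28
tcp_pos: [0.556, -0.0706, 0.1325]
tcp_rot: [0.999, 0.044, 0.003, 0.001]
ft_force: [-0.6, -0.2, -0.6]
opening: 0.0386
```

```bash
python3 go.py .576 .0695 .125 1 .576 .0695 .007 1
```

```text
t 29.28 tcp [ 0.556  -0.0706  0.1325] yaw 5.01 open 0.0386 F [-0.6 -0.2 -0.6]
-> [0.576  0.0695 0.125 ] 1.0 shift [ 0.214  -0.9191  0.0493] twist 0.0223
-> [0.576  0.0695 0.007 ] 1.0 shift [0.     0.     0.7867] twist 0.0
```

carry_out(translation=[[0.21,-0.92,0.05],[0.21,-0.92,0.05],[0.21,-0.92,0.05],[0.21,-0.92,0.05],[0.21,-0.92,0.05],[0.21,-0.92,0.05]], twist=[0.022,0.022,0.022,0.022,0.022,0.022])

```text
time: 29.78
tcp_pos: [0.5735, 0.0706, 0.1205]
tcp_rot: [1.0, 0.01, -0.0, 0.0]
ft_force: [-0.3, -0.8, 0.3]
opening: 0.0384
```

carry_out(translation=[[0,0,0.25],[0,0,0.45],[0,0,0.6],[0,0,0.6],[0,0,0.6],[0,0,0.6]], twist=[0,0,0,0,0,0])

```text
time: 30.28
tcp_pos: [0.5743, 0.0691, 0.032]
tcp_rot: [1.0, 0.009, 0.001, 0.0]
ft_force: [-0.5, 0.8, 0.5]
opening: 0.0384
```

```bash
python3 go.py .576 .0695 .007 1; python3 - <<'E'
from m import *
a=shot('top','t14')
for n,h in (('y',(20,32)),('g',(45,80))):
    print(n,[(q[0],ray('top',q[1],.068).round(4)[:2]) for q in comps(roi(hm(a,*h,110),285,350,155,260),8)])
E
```

```text
t 30.28 tcp [0.5743 0.0691 0.032 ] yaw 0.98 open 0.0384 F [-0.5  0.8  0.5]
-> [0.576  0.0695 0.007 ] 1.0 shift [ 0.0108 -0.0027  0.1669] twist -0.0001
y [(np.int32(43), array([ 0.6348, -0.0636])), (np.int32(18), array([ 0.614 , -0.0672])), (np.int32(16), array([ 0.596 , -0.0677])), (np.int32(16), array([ 0.5796, -0.0703])), (np.int32(16), array([ 0.5625, -0.0707])), (np.int32(16), array([ 0.5459, -0.073 ])), (np.int32(19), array([ 0.5286, -0.074 ])), (np.int32(16), array([ 0.5123, -0.0753])), (np.int32(19), array([ 0.4949, -0.0765])), (np.int32(42), array([ 0.4739, -0.0786]))]
g [(np.int32(44), array([ 0.6758, -0.0401]))]
```

The yellow bar is back within about 1 mm of where it was first seen. Now the green bar.

carry_out(translation=[[0.01,0,0.1],[0.01,0,0.163],[0.01,0,0.163],[0.01,0,0.163],[0.01,0,0.163]], twist=[0,0,0,0,0])

```text
time: 30.75
tcp_pos: [0.5755, 0.0699, 0.0071]
tcp_rot: [1.0, 0.009, 0.0, 0.0]
ft_force: [-0.6, -0.8, -0.2]
opening: 0.0386
```

carry_out(translation=[[0,0,0],[0,0,0],[0,0,0],[0,0,0],[0,0,0],[0,0,0]], twist=[0,0,0,0,0,0], claw=-1)

```text
time: 31.25
tcp_pos: [0.5755, 0.07, 0.0073]
tcp_rot: [1.0, 0.009, 0.0, 0.0]
ft_force: [-1.9, 0.3, 5.9]
opening: 0.014
```

carry_out(translation=[[0,0,-0.1],[0,0,-0.35],[0,0,-0.6],[0,0,-0.8],[0,0,-0.8]], twist=[0,0,0,0,0])

```text
time: 31.67
tcp_pos: [0.5774, 0.0701, 0.1324]
tcp_rot: [1.0, 0.009, 0.004, 0.0]
ft_force: [-0.4, 0.2, 0.4]
opening: 0.014
```

```bash
python3 go.py .561 -.1245 .125 5 .561 -.1245 .0535 5
```

```text
t 31.67 tcp [0.5774 0.0701 0.1324] yaw 1.05 open 0.014 F [-0.4  0.2  0.4]
-> [ 0.561  -0.1245  0.125 ] 5.0 shift [-0.1338  1.2948  0.0481] twist -0.0219
-> [ 0.561  -0.1245  0.0535] 5.0 shift [0.     0.     0.4767] twist 0.0
```

carry_out(translation=[[-0.067,0.65,0],[-0.067,0.65,0],[-0.067,0.65,0],[-0.067,0.65,0]], twist=[0,0,0,0])

```text
time: 32.0
tcp_pos: [0.5666, -0.0307, 0.1262]
tcp_rot: [1.0, 0.007, -0.0, 0.0]
ft_force: [-0.3, 0.3, -0.0]
opening: 0.0139
```

carry_out(translation=[[-0.067,0.65,0],[-0.067,0.65,0],[-0.067,0.65,0],[-0.067,0.65,0],[-0.067,0.65,0],[-0.067,0.65,0]], twist=[-0.022,-0.022,-0.022,-0.022,-0.022,-0.022])

```text
time: 32.5
tcp_pos: [0.5586, -0.1242, 0.1262]
tcp_rot: [0.999, 0.044, -0.0, -0.0]
ft_force: [-0.4, 0.1, -0.2]
opening: 0.0138
```

carry_out(translation=[[0,0,0.1],[0,0,0.2],[0,0,0.3],[0,0,0.3],[0,0,0.3]], twist=[0,0,0,0,0])

```text
time: 32.92
tcp_pos: [0.5586, -0.124, 0.0811]
tcp_rot: [0.999, 0.044, -0.001, -0.0]
ft_force: [-0.5, 0.5, 0.3]
opening: 0.0139
```

```bash
python3 go.py .561 -.1245 .0535 5
```

```text
t 32.92 tcp [ 0.5586 -0.124   0.0811] yaw 5.08 open 0.0139 F [-0.5  0.5  0.3]
-> [ 0.561  -0.1245  0.0535] 5.0 shift [0.016  0.0047 0.184 ] twist 0.0005
```

carry_out(translation=[[0.014,0,0.08],[0.014,0,0.15],[0.014,0,0.184],[0.014,0,0.184],[0.014,0,0.184],[0.014,0,0.184]], twist=[0,0,0,0,0,0])

```text
time: 33.42
tcp_pos: [0.5608, -0.1253, 0.0539]
tcp_rot: [0.999, 0.044, 0.0, 0.0]
ft_force: [-0.1, -0.3, -0.6]
opening: 0.0137
```

```bash
python3 go.py .561 -.1245 .0535 5
```

```text
t 33.42 tcp [ 0.5608 -0.1253  0.0539] yaw 4.99 open 0.0137 F [-0.1 -0.3 -0.6]
-> [ 0.561  -0.1245  0.0535] 5.0 shift [ 0.0018 -0.0052  0.0028] twist -0.0001
```

Release, rise, and swing clear over the tray for the last check.

carry_out(translation=[[0,0,0.003],[0,0,0.003],[0,0,0.003],[0,0,-0.15],[0,0,-0.35],[0,0,-0.7],[0,0,-0.8],[0,0,-0.8]], twist=[0,0,0,0,0,0,0,0], claw=-0.1)

```text
time: 34.08
tcp_pos: [0.5626, -0.1258, 0.1794]
tcp_rot: [0.999, 0.044, 0.004, 0.002]
ft_force: [1.2, 0.1, 0.0]
opening: 0.0388
```

carry_out(translation=[[0.1,-1,0],[0.1,-1,0],[0.1,-1,0],[0.1,-1,0],[0.1,-1,0]], twist=[0,0,0,0,0])

```text
time: 34.5
tcp_pos: [0.5621, 0.0297, 0.1735]
tcp_rot: [0.999, 0.045, -0.0, -0.0]
ft_force: [-0.3, -0.4, 0.3]
opening: 0.0387
```

carry_out(translation=[[0.1,-1,0],[0.1,-1,0],[0.1,-1,0],[0.1,-1,0],[0.1,-1,0],[0.1,-1,0],[0.1,-1,0]], twist=[0,0,0,0,0,0,0])

```text
time: 35.08
tcp_pos: [0.5644, 0.1757, 0.1734]
tcp_rot: [0.999, 0.044, -0.0, 0.0]
ft_force: [-0.1, -0.4, 0.3]
opening: 0.0381
```

```bash
python3 go.py; python3 - <<'E'
from m import *
a=shot('top','t15');b=shot('side','s15')
c=np.hstack([cv2.resize(a[140:280,250:450],(400,280)),cv2.resize(b[100:268,230:470],(400,280))])
cv2.imwrite('pics/c15.png',c[:,:,::-1])
for n,h in (('y',(20,32)),('g',(45,80))):
    q=[ray('top',k[1],.068)[:2].round(4) for k in comps(roi(hm(a,*h,110),295,350,160,260),8)]; print(n,q[0],q[-1],len(q))
def cc(m): ys,xs=np.nonzero(m); return cv2.minEnclosingCircle(np.stack([xs,ys],1).astype(np.float32))
print('orange',ray('top',cc(roi(hm(a,4,17,130),385,440,205,260))[0],.046))
E
```

```text
t 35.08 tcp [0.5644 0.1757 0.1734] yaw 5.0 open 0.0381 F [-0.1 -0.4  0.3]
y [ 0.6348 -0.0636] [ 0.4734 -0.0784] 10
g [ 0.642  -0.1177] [ 0.4809 -0.1326] 10
orange [ 0.49758155 -0.33443875  0.046     ]
```

View pics/c15.png

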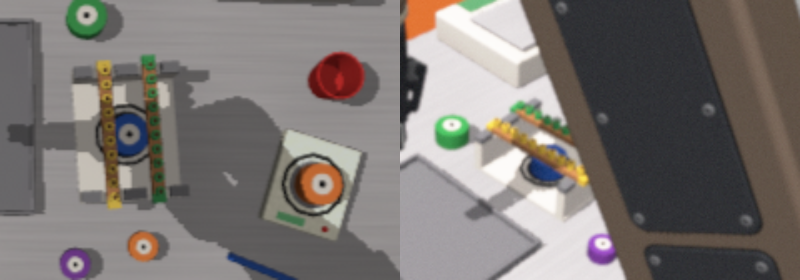

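The last crop shows both bars in their own slots, the blue logger in the carrier ring between them, and the orange logger in the reader ring. The pot is where it was. I'm handing in.

```bash
python3 -c "
from rig import env
print(env.finish_job())"
```

```text
the job is handed in; nothing more can be done
None
```

The job is done and handed in at about 35 s on the robot's clock; the rig gives no verdict.

I set both bars flat in the tray and moved the orange logger to the reader ring. The blue logger then went into the carrier ring, and each bar went back in its own slot.

**Last checks by camera:**
- **Bars:** both lie about 1–2 mm from where they were first seen, at the same roughly 5° angle, and look level.
- **Orange logger:** about 1 mm from the centre of the reader ring.
- **Blue logger:** about 1–2 mm from the centre of the carrier ring, measured before the bars went back over it.
- **Arm and bystanders:** the gripper was open and clear over the tray. The pot looked unmoved. The jar was not in the last crop; the arm stayed clear of it.

**Off or in disagreement:**
- The first grip on the yellow bar was shallow, with 9 N pushing up, so I reopened and gripped 6 mm lower before lifting.
- The yellow bar was let go in the tray a few mm higher than planned, but it landed flat.
- The side view put the yellow bar about 7 mm off the top view. I gripped in between, and the grip held.

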